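# Open the blue drying cage on the potter's bench

### The arm

A 6-joint arm with a two-finger parallel gripper is mounted at the origin on the work surface. World frame = base frame: x ahead of the robot, y to its left, z up, the work surface at z = 0. Lengths are in m, angles in rad, forces in N, time in s.
With the tool pointing down it reaches from about 0.3 to 0.775 m from the base axis. Payload 14.6 kg.
Tool frame: the origin (TCP) lies at the very end of the fingers, on their centre line; the grasp point (between the pads) lies 19 mm behind it; z points along the fingers, y is the direction in which the jaws open and shut (so a half turn about z gives the same grasp; the last joint's range is limited). The gripper opens to 94 mm and grips with 3 to 60 N. Pads are 16 mm wide; open, the fingers measure 119 mm over their backs; the gripper's body (75 mm by 177 mm) begins 78 mm behind the grasp point.
Start: joints at [-1.222, 0.3, 1.521, -0, 1.321, -0.067], TCP at [0.222, -0.503, 0.205] pointing down, gripper open.
Joint ranges: [-3.03, 3.03], [-0.79, 2.21], [0.23, 2.52], [-1.04, 4.18], [0, 3.07], [-2.55, 2.55]. Speed limits (rad/s): [2.22, 2.22, 2.57, 3.14, 3.14, 3.14].

### API

Orientations are given as [roll, pitch, yaw] about the fixed x, y, z axes, in that order (R = Rz(yaw) Ry(pitch) Rx(roll)).
In Python, from station import get_obs, vision, hand_in gives the robot as it stands.
- The arm moves only by the tool play_rows, never from a script. Its argument "moves" is a list of rows, each an object with "claw": the opening, from 0 (shut) to 1 (fully open); "linear": the shift along the tool's x, y, z in mm, a list of three; "turn": the turn, a rotation vector about the tool's x, y, z in rad, a list of three. In form: [{"claw": claw, "linear": [tx, ty, tz], "turn": [ax, ay, az]}, ...]. A call has 1 to 8 rows; each row is the pose to reach, as a shift and turn from the pose measured when the call began, along the tool's axes at that moment; what a row does not reach only later rows make up. A row lasts 1/8 s, in which the tool goes at most 62.5 mm and 10.7 degrees, less where a joint would pass 70% of its speed; a pose out of reach is approached as far as the arm can. A call with a gripper value outside its range is refused whole. The fingers move at their own pace and stop on an object; "force" is the grip in N (left out, the last holds). Time passes only in rows, so rows that repeat a pose let the fingers close. It gives the time, the measured TCP pose, the force and the opening at its end, in the units of the state.
- get_obs(): the state, without advancing time (a new reading comes with each control period).
- vision.camera(name): name is "scene" or "side" or "wrist"; returns the picture (480x640x3 uint8, blue, green, red); there is no depth.
- vision.camera_info(name): a dict with "camera_matrix" (3x3 intrinsics, pixels), "rvec" (rotation vector, rad) and "tvec" (3), from world to camera coordinates, as OpenCV has them; the wrist camera has in their place "mount" (4x4, takes a point from camera to tool coordinates, whose origin is the TCP and whose axes are the flange's). Camera axes: x right, y down, z forward; pixel columns grow to the right and rows downward; lengths in m; the calibration is good to about 2 mm. A picture is of the moment at which its call begins: read the wrist's pose just before it. camera_info takes no time and is no camera call.
- hand_in(): hands the job in, once; it reports no verdict.
The state is a dict: "time_s": time; "qpos": joint angles; "joint_vel": joint speeds; "tau": joint torques, N m; "ee_pos": TCP position; "eef_rot": TCP orientation; "force": force on the tool from outside, world axes, zero at the start; "moment": the same for the moment, N m; "grip_width": finger opening in m.
Only numpy, scipy, OpenCV 4.12 (cv2) and the standard library are available. Lean on these libraries where they do the work, as an engineer would, in place of code of your own. Each camera call takes 0.05 s, during which the arm holds its last target.

### The job

Open the wire drying cage that has the blue gate so that the bowls in it can be taken out: press down its red thumb lever to lift the latch bar out of the catch, swing the gate wide open towards you, then let go so that the bar drops again. Leave the cage with the yellow gate latched and do not shift the tagine or the terracotta bowl standing on the bench.

Things in the scene. Friction and masses are not known exactly. Their poses are not given: they have to be found in the camera images.
- blue_thumb (a point): Grip point of the blue gate's red thumb lever, an upright blade above the gate, 12 mm thick (across the gate), 28 mm wide, centred here; top 18 mm higher, lower edge 30 mm lower, point 189 mm above the bench. Pinch from above across the 12 mm; free beside it down to the gate's top (125 mm high). It is the latch bar's tail: the pivot is 60 mm away along -y, 165 mm high. Axes as blue_hinge.
- blue_hinge (a point): Point on the blue gate's upright hinge axis, 165 mm above the bench. Axes turn with the gate: x its normal, into the cage when shut; y along the gate towards the hinge (left, seen from the robot); z up. The wire gate, 200 mm wide, 14 thick, 125 high, runs along -y; from the hinge: thumb lever 70 mm, latch pivot 130, catch 212 (171 high), bar end 256. Cage behind: 125 mm high.
- blue_latch (a joint): Angle of the blue gate's latch bar, rad: 0 = down in its catch, growing as the thumb lever goes down and the bar's far end goes up. The bar clears the catch at 0.17 (lever 10 mm down); stop at 0.40 (23 mm down). Pressing takes 1 to 3 N; it falls back by its own weight when let go, so hold the lever down while the gate begins to swing.
- blue_gate (a joint): Angle of the blue gate, rad: 0 = shut, growing as it swings towards the robot (clockwise seen from above) up to the stop at 1.6. It stays where it is left (light hinge friction). It cannot open while the bar lies in the catch.
- yellow_latch (a joint): Angle of the latch bar of the other, otherwise alike cage, which has a yellow gate and vases inside, rad: 0 = down in its catch. To be left alone. The two cages may stand either way round, left and right.
- tagine: Terracotta dish with white conical lid, one piece, 176 mm across and 146 mm high, loose on the bench at one side; origin at the centre of its underside. To be left alone.
- bowl: Terracotta bowl, 160 mm across and 75 mm high, loose on the bench at the other side; origin at the centre of its underside. To be left alone.

How it is judged:
On the way:
1. the blue gate's latch bar is lifted clear of its catch, the gate still about shut (value of joint blue_latch above 0.15 rad and value of joint blue_gate below 0.2 rad).
At the end, for the whole second after the job is handed in: The blue gate stands open by more than 0.8 rad (46 degrees) and at rest, its latch bar has dropped back (below 0.08 rad), the yellow gate's latch bar lies in its catch (below 0.08 rad), and tagine and bowl are within 30 mm of where they stood (value of joint blue_gate above 0.8 rad and value of joint each of blue_latch, yellow_latch below 0.08 rad and velocity of joint blue_gate between -0.05 and 0.05 rad/s and distance of each of tagine, bowl from where it was at the start of the episode below 0.03 m); the robot touches nothing.
It fails at once if the yellow gate's latch is lifted (value of joint yellow_latch above 0.12 rad).
It fails at once if the tagine or the bowl is shifted by more than 30 mm (distance of any of tagine, bowl from where it was at the start of the episode above 0.03 m).
It also fails if it takes over 38 s, if anything falls off the work surface, if the arm or the gripper's body presses on something with over 40 N, if the wrist force passes 120 N, or if a joint passes its speed limit or range.

## Working session

There is one attempt and no reset: what is moved stays moved. The work goes in short steps, Python scripts to look and compute and a tool call to move; the robot and the scene stay as the last step left them, time stands still between calls to the robot, and variables do not carry over. Pictures are saved under pics/ and viewed, and the job is handed in when it is done.

Besides the shell and the picture viewer there is one more tool, called as a command line: name --argument value ..., lists and objects as JSON in quotes. play_rows: Moves the arm, as the interface text tells. Its arguments: {"type":"object","properties":{"moves":{"type":"array","items":{"type":"object","properties":{"claw":{"type":"number"},"linear":{"type":"array","items":{"type":"number"}},"turn":{"type":"array","items":{"type":"number"}}}}},"force":{"type":"number"}},"required":["moves"]}

```bash
mkdir -p pics; ls; python3 - <<'E'
from station import get_obs, vision
import cv2
o=get_obs();print(o)
for n in ("scene","side"):
    cv2.imwrite(f"pics/{n}0.png",vision.camera(n)); print(n,vision.camera_info(n))
print(vision.camera_info("wrist"))
E
```

```text
pics
{'time_s': 0.0, 'qpos': array([-1.22161948e+00,  3.00446150e-01,  1.52156560e+00, -1.96446431e-05,
        1.32072206e+00, -6.66024487e-02]), 'joint_vel': array([-0.00080165,  0.00343562,  0.00170799, -0.00025631, -0.00026698,
        0.00162112]), 'tau': array([ 1.56609127e-03, -5.31807196e+01, -3.52736557e+01,  7.09055574e-02,
        2.44342204e-02, -5.22872779e-05]), 'ee_pos': array([ 0.22204796, -0.50289756,  0.20490657]), 'eef_rot': array([-3.14045276e+00, -5.69621357e-05,  4.15784138e-01]), 'force': array([-0.30818211, -0.32498404, -0.50939465]), 'moment': array([ 0.02290123,  0.00367555, -0.00155027]), 'grip_width': 0.09393704019472703}
scene {'camera_matrix': array([[607.97143152,   0.        , 316.66826763],
       [  0.        , 607.97143152, 239.36100631],
       [  0.        ,   0.        ,   1.        ]]), 'rvec': array([ 0.93687674,  2.6742573 , -0.84388755]), 'tvec': array([ 0.37801396, -0.18351173,  1.85047573])}
side {'camera_matrix': array([[551.58322532,   0.        , 320.09616629],
       [  0.        , 551.58322532, 236.67641176],
       [  0.        ,   0.        ,   1.        ]]), 'rvec': array([ 2.11184807, -0.54489154,  0.31210145]), 'tvec': array([-0.43970128,  0.2522224 ,  1.70072274])}
{'camera_matrix': array([[346.76943677,   0.        , 323.91040689],
       [  0.        , 346.76943677, 240.02701199],
       [  0.        ,   0.        ,   1.        ]]), 'mount': array([[ 4.36034205e-04, -9.58033186e-01, -2.86656981e-01,
         8.24056613e-02],
       [ 9.99999754e-01,  5.75478964e-04, -4.02201430e-04,
        -4.56929213e-04],
       [ 5.50287380e-04, -2.86656735e-01,  9.58033201e-01,
        -1.79803676e-01],
       [ 0.00000000e+00,  0.00000000e+00,  0.00000000e+00,
         1.00000000e+00]])}
```

View pics/scene0.png

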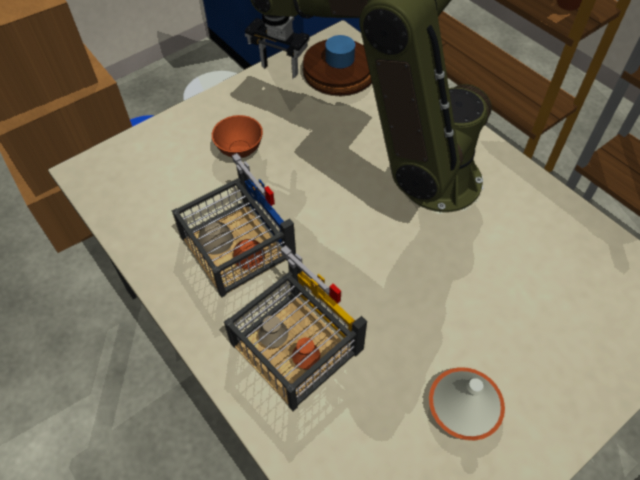

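View pics/side0.png

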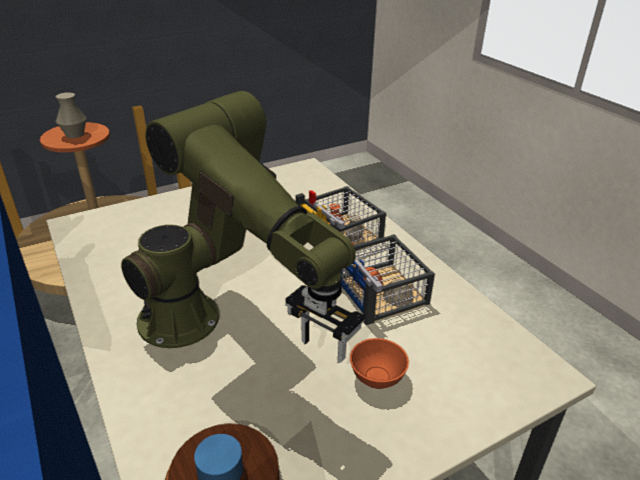

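The scene view shows the blue gate's red thumb at about (269,194) and its hinge post near (290,230). The yellow thumb is at (335,293) and the bowl at (238,137). I'll zoom in to measure.

```bash
python3 - <<'E'
import cv2
a=cv2.imread("pics/scene0.png")[140:260,160:320]
cv2.imwrite("pics/sceneZ.png",cv2.resize(a,(800,600),interpolation=cv2.INTER_CUBIC))
E
cat > h.py <<'E'
import numpy as np,cv2
from station import get_obs,vision
def ray(n,px,z):
    c=vision.camera_info(n);K=c['camera_matrix'];R=cv2.Rodrigues(c['rvec'])[0];t=c['tvec']
    C=-R.T@t; d=R.T@np.linalg.solve(K,[px[0],px[1],1]); return C+d*(z-C[2])/d[2]
def proj(n,P):
    c=vision.camera_info(n);return cv2.projectPoints(np.array(P,float).reshape(-1,3),c['rvec'],c['tvec'],c['camera_matrix'],None)[0].reshape(-1,2)
E
```

```text
(no output)
```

View pics/sceneZ.png

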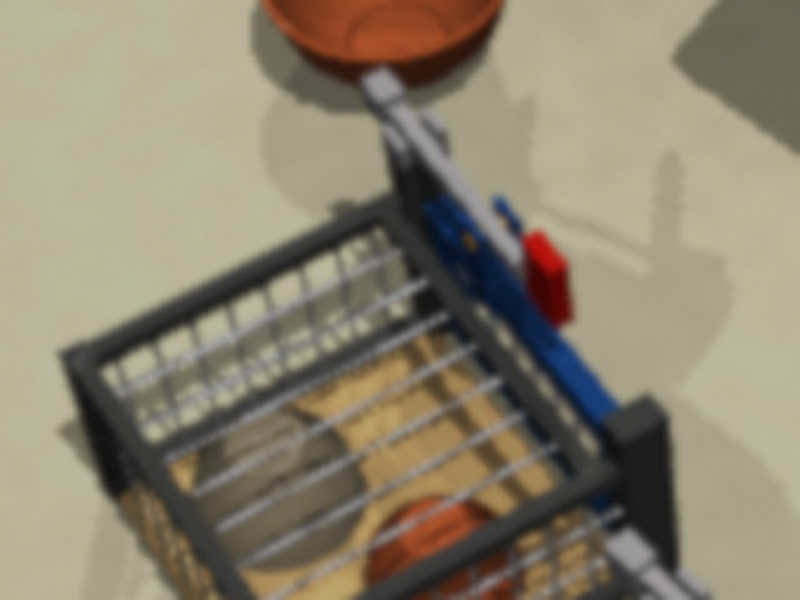

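```bash
python3 - <<'E'
from h import *
t=ray("scene",(269.1,190.2),.207); e=ray("scene",(235.8,156),.175)
print(t,e,np.linalg.norm((t-e)[:2]),np.degrees(np.arctan2(*(t-e)[[1,0]])))
u=(t-e)[:2];u/=np.linalg.norm(u)
h=t[:2]+.07*u; print("hinge",h,u)
for d,z in((0,.165),(0,.125),(.07,.207),(.2,.125),(.212,.171),(.256,.171)): print(d,proj("scene",[*(h-d*u),z]),((proj("scene",[*(h-d*u),z])-[160,140])*5))
print(ray("scene",(238,125),.075), proj("side",[*t[:2],.207]))
E
```

```text
[ 0.51972146 -0.14585423  0.207     ] [ 0.50642291 -0.32564465  0.175     ] 0.18028157400913403 85.76970645870864
hinge [ 0.52488505 -0.07604493] [0.07376549 0.99727562]
0 [[284.57848426 217.85733141]] [[622.89242131 389.28665703]]
0 [[285.43427061 226.96093421]] [[627.17135303 434.80467106]]
0.07 [[269.1 190.2]] [[545.5 251. ]]
0.2 [[246.96002059 179.23051546]] [[434.80010296 196.15257728]]
0.212 [[242.9390931  165.52960121]] [[414.69546552 127.64800604]]
0.256 [[234.94960372 155.7266975 ]] [[374.74801862  78.63348749]]
[ 0.3862268  -0.51321377  0.075     ] [[348.69623966 241.88479093]]
```

```bash
cat >> h.py <<'E'
from scipy.spatial.transform import Rotation as Ro
def delta(P,yaw):
    o=get_obs();R=Ro.from_euler('xyz',o['eef_rot']);T=Ro.from_euler('xyz',[np.pi,0,yaw])
    print("lin mm",np.round(1000*R.inv().apply(np.array(P)-o['ee_pos']),1),"turn",np.round((R.inv()*T).as_rotvec(),3))
E
python3 - <<'E'
from h import *
delta([.515,-.146,.28],1.497)
print(ray("scene",(237.5,139),.03))
E
```

```text
lin mm [ 412.1 -208.3  -74.8] turn [-1.000e-03 -1.000e-03 -1.081e+00]
[ 0.40070636 -0.50422195  0.03      ]
```

play_rows --moves '[{"claw": 0.6, "linear": [30, -15, -45], "turn": [0, 0, -0.15]}, {"claw": 0.6, "linear": [85, -43, -75], "turn": [0, 0, -0.3]}, {"claw": 0.6, "linear": [140, -71, -75], "turn": [0, 0, -0.45]}, {"claw": 0.6, "linear": [195, -99, -75], "turn": [0, 0, -0.6]}, {"claw": 0.6, "linear": [250, -126, -75], "turn": [0, 0, -0.75]}, {"claw": 0.6, "linear": [305, -154, -75], "turn": [0, 0, -0.9]}, {"claw": 0.6, "linear": [360, -182, -75], "turn": [0, 0, -1.08]}, {"claw": 0.6, "linear": [412, -208, -75], "turn": [0, 0, -1.08]}]'

```text
time_s: 1.1
ee_pos: [0.5159, -0.1443, 0.28]
eef_rot: [-3.141, -0.001, 1.499]
force: [0.2, -1.0, -0.8]
grip_width: 0.056
```

play_rows --moves '[{"claw": 0.6, "linear": [0, 0, 0], "turn": [0, 0, 0]}, {"claw": 0.6, "linear": [0, 0, 0], "turn": [0, 0, 0]}]'

```text
time_s: 1.35
ee_pos: [0.5157, -0.1445, 0.2797]
eef_rot: [-3.14, -0.001, 1.499]
force: [0.5, -1.6, 0.3]
grip_width: 0.0566
```

```bash
python3 - <<'E'
from h import *
o=get_obs();print(o['ee_pos'],o['eef_rot'],o['qpos'],o['time_s'])
cv2.imwrite("pics/w1.png",vision.camera("wrist"))
E
```

```text
[ 0.51568069 -0.14450656  0.27969738] [-3.14014456e+00 -9.53913484e-04  1.49923740e+00] [-3.41881871e-01  2.22024246e-01  1.44715023e+00  5.35069982e-04
  1.47406843e+00 -2.70375752e-01] 1.35
```

View pics/w1.png

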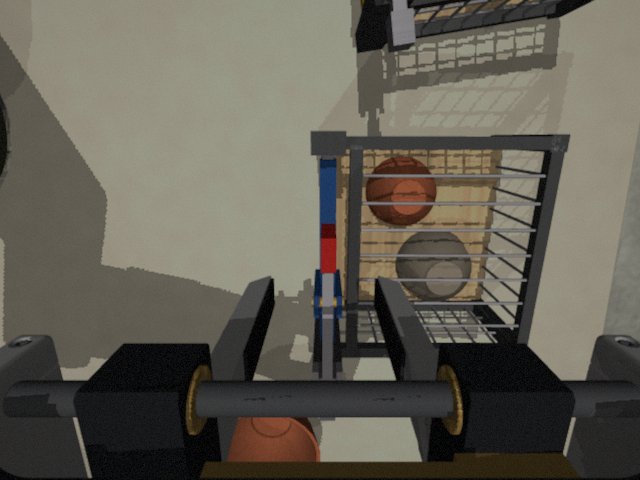

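```bash
cat >> h.py <<'E'
def wray(px,z,o=None):
    o=o or get_obs();c=vision.camera_info("wrist");M=c['mount'];R=Ro.from_euler('xyz',o['eef_rot']).as_matrix()
    d=R@M[:3,:3]@np.linalg.solve(c['camera_matrix'],[px[0],px[1],1]);C=o['ee_pos']+R@M[:3,3]
    return C+d*(z-C[2])/d[2]
E
python3 - <<'E'
from h import *
im=cv2.imread("pics/w1.png").astype(int);m=(im[...,2]>90)&(im[...,1]<50)&(im[...,0]<50)
m[:215]=0;m[290:]=0;m[:,:310]=0;m[:,345:]=0
br=(im[...,2]>190)&m
for k in(m,br):
    y,x=np.nonzero(k);print(x.min(),x.max(),y.min(),y.max(),len(x))
for r in range(226,274,6): 
    x=np.nonzero(m[r])[0];print(r,x.min() if len(x) else 0,x.max() if len(x) else 0,im[r,328])
y,x=np.nonzero(br);tp=wray((x.mean(),y.mean()),.207);print("thumb top",tp, wray((328.5,237),.207),wray((328.5,272),.207), wray((320.5,260),.207),wray((336.5,260),.207))
# gate line: blue top near hinge rows 160..225, z .125
for r in (165,190,215):
    b=np.nonzero((im[r,300:360,0]>90)&(im[r,300:360,2]<60))[0]+300; print(r,b.min(),b.max(),wray(((b.min()+b.max())/2,r),.125))
print(wray((329,142),.165),wray((327,410),.175))
E
```

```text
321 335 232 272 526Traceback (most recent call last):
  File "<stdin>", line 6, in <module>
    return umr_minimum(a, axis, None, out, keepdims, initial, where)
ValueError: zero-size array to reduction operation minimum which has no identity
```

```bash
python3 - <<'E'
from h import *
im=cv2.imread("pics/w1.png").astype(int)
print([tuple(im[r,328]) for r in range(220,280,4)])
for p in((328.5,238),(328.5,272.5),(320.5,255),(336,255),(328.3,255)): print(p,wray(p,.207))
for r in (165,190,215):
    k=(im[r,300:360,0]>im[r,300:360,2]+40); b=np.nonzero(k)[0]+300
    if len(b): print(r,b.min(),b.max(),wray(((b.min()+b.max())/2,r),.125))
print(wray((329,142),.165),wray((327,410),.175))
E
```

```text
[(np.int64(97), np.int64(57), np.int64(31)), (np.int64(16), np.int64(17), np.int64(73)), (np.int64(8), np.int64(11), np.int64(70)), (np.int64(7), np.int64(12), np.int64(67)), (np.int64(10), np.int64(16), np.int64(71)), (np.int64(29), np.int64(29), np.int64(145)), (np.int64(22), np.int64(23), np.int64(139)), (np.int64(22), np.int64(26), np.int64(141)), (np.int64(26), np.int64(32), np.int64(141)), (np.int64(28), np.int64(29), np.int64(141)), (np.int64(24), np.int64(27), np.int64(142)), (np.int64(28), np.int64(30), np.int64(143)), (np.int64(34), np.int64(36), np.int64(147)), (np.int64(41), np.int64(44), np.int64(129)), (np.int64(124), np.int64(122), np.int64(124))]
(328.5, 238) [ 0.51805328 -0.13539948  0.207     ]
(328.5, 272.5) [ 0.51613068 -0.16343251  0.207     ]
(320.5, 255) [ 0.51097394 -0.14856361  0.207     ]
(336, 255) [ 0.52288183 -0.14941516  0.207     ]
(328.3, 255) [ 0.51696664 -0.14899216  0.207     ]
165 321 335 [ 0.52170752 -0.08743827  0.125     ]
190 320 335 [ 0.51959716 -0.11101069  0.125     ]
215 320 334 [ 0.51739831 -0.1355715   0.125     ]
[ 0.52364921 -0.06605049  0.165     ] [ 0.50395581 -0.32374833  0.175     ]
```

play_rows --force 8 --moves '[{"claw": 0.5, "linear": [-4.4, 1.6, 30], "turn": [0, 0, 0]}, {"claw": 0.5, "linear": [-4.4, 1.6, 70], "turn": [0, 0, 0]}, {"claw": 0.5, "linear": [-4.4, 1.6, 107], "turn": [0, 0, 0]}, {"claw": 0.5, "linear": [-4.4, 1.6, 107], "turn": [0, 0, 0]}, {"claw": 0.0, "linear": [-4.4, 1.6, 107], "turn": [0, 0, 0]}, {"claw": 0.0, "linear": [-4.4, 1.6, 107], "turn": [0, 0, 0]}, {"claw": 0.0, "linear": [-4.4, 1.6, 107], "turn": [0, 0, 0]}, {"claw": 0.0, "linear": [-4.4, 1.6, 107], "turn": [0, 0, 0]}]'

```text
time_s: 2.4
ee_pos: [0.5172, -0.1496, 0.1735]
eef_rot: [3.141, -0.0, 1.498]
force: [3.3, 0.0, 2.6]
grip_width: 0.0122
```

```bash
python3 - <<'E'
from h import *
o=get_obs();print(o['ee_pos'],o['eef_rot'],o['grip_width'],o['force'],o['moment'],o['time_s'])
cv2.imwrite("pics/w2.png",vision.camera("wrist"))
E
```

```text
[ 0.51716903 -0.149557    0.17352167] [ 3.14078934e+00 -4.95256496e-04  1.49809127e+00] 0.012194550742774354 [3.34983652 0.02211607 2.61679295] [-0.12521741 -0.53476082 -0.09186157] 2.4
```

View pics/w2.png

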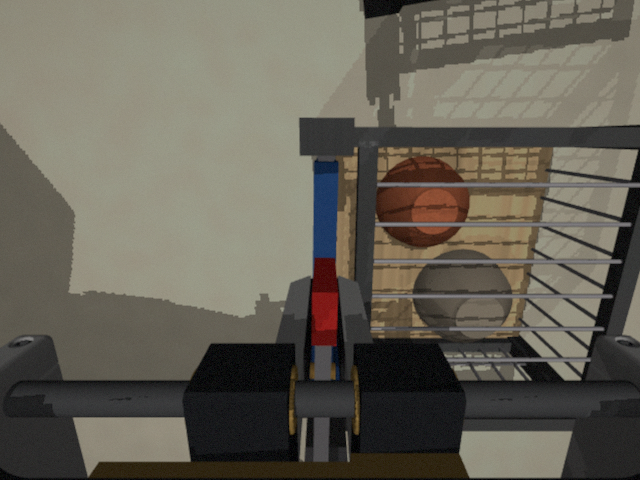

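play_rows --moves '[{"claw": 0.0, "linear": [1.5, 0, 6], "turn": [0, 0, 0]}, {"claw": 0.0, "linear": [3, 0, 12], "turn": [0, 0, 0]}, {"claw": 0.0, "linear": [4, 0, 18], "turn": [0, 0, 0]}, {"claw": 0.0, "linear": [4, 0, 19], "turn": [0, 0, 0]}, {"claw": 0.0, "linear": [4, 0, 19], "turn": [0, 0, 0]}]'

```text
time_s: 3.08
ee_pos: [0.5174, -0.1454, 0.1544]
eef_rot: [3.141, -0.001, 1.498]
force: [1.7, 2.2, 3.4]
grip_width: 0.012
```

```bash
python3 - <<'E'
from h import *
o=get_obs();print(o['ee_pos'],o['eef_rot'],o['grip_width'],o['force'],o['moment'],o['time_s'])
a=vision.camera("wrist");b=vision.camera("side");s=vision.camera("scene")
cv2.imwrite("pics/w3.png",np.hstack([cv2.resize(a,(400,300)),cv2.resize(s[140:260,160:320],(400,300))]))
o=get_obs()
# plan
h=np.array([.5225,-.079]);P=o['ee_pos'][:2];r=P-h;print(r,np.linalg.norm(r))
R=Ro.from_euler('xyz',o['eef_rot'])
for th in np.arange(.15,1.3,.15):
    q=Ro.from_rotvec([0,0,-th]);n=h+q.apply([*r,0])[:2]
    print(round(th,2),np.round(1000*R.inv().apply([*(n-P),0]),1))
E
```

```text
[ 0.51741931 -0.14535547  0.15444062] [ 3.14118636e+00 -9.38844913e-04  1.49809319e+00] 0.012025808932601077 [1.65327641 2.1615485  3.41371711] [ 0.47040222 -0.43471244 -0.15528334] 3.075
[-0.00510072 -0.06636479] 0.06656051766869908
0.15 [ 0.8 -9.9 -0. ]
0.3 [  3.1 -19.7  -0. ]
0.45 [  6.7 -28.9  -0. ]
0.6 [ 11.8 -37.5  -0. ]
0.75 [ 18.  -45.3  -0. ]
0.9 [ 25.4 -52.    0. ]
1.05 [ 33.7 -57.6   0. ]
1.2 [ 42.7 -61.9   0. ]
```

View pics/w3.png

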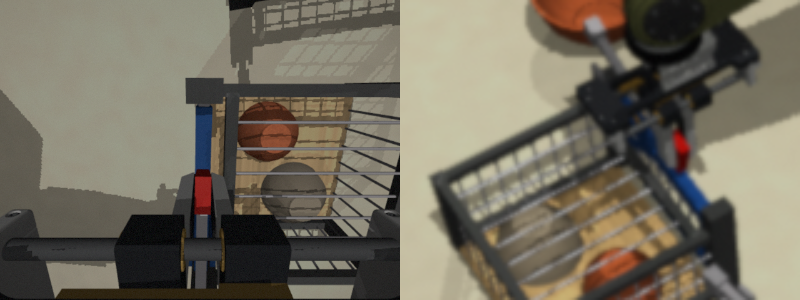

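play_rows --moves '[{"claw": 0.0, "linear": [0.3, -5, 0], "turn": [0, 0, 0.07]}, {"claw": 0.0, "linear": [0.8, -9.9, 0], "turn": [0, 0, 0.15]}, {"claw": 0.0, "linear": [1.8, -15, 0], "turn": [0, 0, 0.225]}, {"claw": 0.0, "linear": [3.1, -19.7, 0], "turn": [0, 0, 0.3]}, {"claw": 0.0, "linear": [6.7, -28.9, 0], "turn": [0, 0, 0.45]}, {"claw": 0.0, "linear": [6.7, -28.9, 0], "turn": [0, 0, 0.45]}]'

```text
time_s: 3.98
ee_pos: [0.489, -0.1361, 0.1547]
eef_rot: [3.141, -0.002, 1.046]
force: [5.1, 3.4, 2.4]
grip_width: 0.012
```

```bash
python3 - <<'E'
from h import *
o=get_obs();print(o['ee_pos'],o['eef_rot'],o['grip_width'],o['force'],o['moment'],o['time_s'])
a=vision.camera("wrist");b=vision.camera("side");s=vision.camera("scene")
cv2.imwrite("pics/w4.png",np.hstack([cv2.resize(a,(400,300)),cv2.resize(s[140:260,160:320],(400,300))]))
o=get_obs()
h=np.array([.5225,-.079]);P=o['ee_pos'][:2];r=P-h;print(r,np.linalg.norm(r))
R=Ro.from_euler('xyz',o['eef_rot'])
for th in np.arange(.15,1.0,.15):
    q=Ro.from_rotvec([0,0,-th]);n=h+q.apply([*r,0])[:2]
    print(round(th,2),np.round(1000*R.inv().apply([*(n-P),0]),1))
E
```

```text
[ 0.48895564 -0.13605296  0.15468865] [ 3.14140599e+00 -1.85236432e-03  1.04597350e+00] 0.011974371015520641 [5.14716113 3.4136179  2.4015015 ] [ 0.71607858 -0.83032184 -0.12607109] 3.975
[-0.03322634 -0.05723399] 0.0661794487107238
0.15 [ 0.8 -9.9 -0. ]
0.3 [  3.  -19.5  -0. ]
0.45 [  6.7 -28.8   0. ]
0.6 [ 11.7 -37.3   0. ]
0.75 [ 17.9 -45.1   0. ]
0.9 [ 25.2 -51.8   0. ]
```

View pics/w4.png

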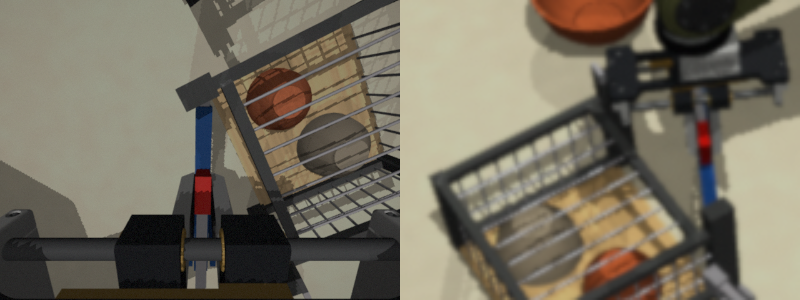

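play_rows --moves '[{"claw": 0.0, "linear": [0.8, -9.9, 0], "turn": [0, 0, 0.15]}, {"claw": 0.0, "linear": [3, -19.5, 0], "turn": [0, 0, 0.3]}, {"claw": 0.0, "linear": [6.7, -28.8, 0], "turn": [0, 0, 0.45]}, {"claw": 0.0, "linear": [11.7, -37.3, 0], "turn": [0, 0, 0.6]}, {"claw": 0.0, "linear": [17.9, -45.1, 0], "turn": [0, 0, 0.75]}, {"claw": 0.0, "linear": [22.5, -49.8, 0], "turn": [0, 0, 0.85]}, {"claw": 0.0, "linear": [22.5, -49.8, 0], "turn": [0, 0, 0.85]}, {"claw": 0.0, "linear": [22.5, -49.8, 0], "turn": [0, 0, 0.85]}]'

```text
time_s: 5.12
ee_pos: [0.4579, -0.092, 0.155]
eef_rot: [-3.141, -0.003, 0.199]
force: [5.4, 2.8, 3.9]
grip_width: 0.0122
```

```bash
python3 - <<'E'
from h import *
o=get_obs();print(o['ee_pos'],o['eef_rot'],o['grip_width'],o['force'],o['moment'],o['time_s'],o['qpos'])
a=vision.camera("wrist");s=vision.camera("scene")
cv2.imwrite("pics/w5.png",np.hstack([cv2.resize(a,(400,300)),cv2.resize(s[140:260,160:320],(400,300))]))
E
```

```text
[ 0.45789634 -0.09202004  0.15500315] [-3.14112574e+00 -2.97008244e-03  1.98556257e-01] 0.01216136560747034 [5.39935982 2.83143043 3.88193959] [ 0.34413432 -0.95958137  0.00512641] 5.125 [-0.27779822  0.16523841  1.81073615  0.0019354   1.16319344  1.0936761 ]
```

View pics/w5.png

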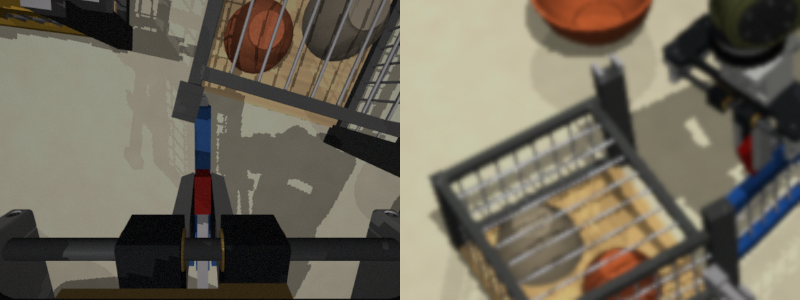

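play_rows --force 5 --moves '[{"claw": 0.0, "linear": [-1.5, 0, -6], "turn": [0, 0, 0]}, {"claw": 0.0, "linear": [-3, 0, -12], "turn": [0, 0, 0]}, {"claw": 0.0, "linear": [-4, 0, -18], "turn": [0, 0, 0]}, {"claw": 0.0, "linear": [-4, 0, -18], "turn": [0, 0, 0]}, {"claw": 0.5, "linear": [-4, 0, -18], "turn": [0, 0, 0]}, {"claw": 0.5, "linear": [-4, 0, -18], "turn": [0, 0, 0]}, {"claw": 0.5, "linear": [-4, 0, -18], "turn": [0, 0, 0]}, {"claw": 0.5, "linear": [-4, 0, -18], "turn": [0, 0, 0]}]'

```text
time_s: 6.22
ee_pos: [0.454, -0.0928, 0.173]
eef_rot: [-3.141, -0.003, 0.199]
force: [0.5, 0.8, 0.4]
grip_width: 0.0461
```

play_rows --moves '[{"claw": 0.5, "linear": [0, 0, -20], "turn": [0, 0, 0]}, {"claw": 0.5, "linear": [0, 0, -60], "turn": [0, 0, 0]}, {"claw": 0.5, "linear": [0, 0, -110], "turn": [0, 0, 0]}, {"claw": 0.5, "linear": [0, 0, -150], "turn": [0, 0, 0]}, {"claw": 0.5, "linear": [0, 0, -150], "turn": [0, 0, 0]}, {"claw": 0.5, "linear": [0, 0, -150], "turn": [0, 0, 0]}]'

```text
time_s: 6.98
ee_pos: [0.4533, -0.0929, 0.322]
eef_rot: [-3.14, -0.002, 0.199]
force: [0.2, 0.3, -1.1]
grip_width: 0.0468
```

```bash
python3 - <<'E'
from h import *
o=get_obs();print(o['ee_pos'],o['eef_rot'],o['grip_width'],o['force'],o['time_s'],np.abs(o['joint_vel']).max())
cv2.imwrite("pics/w6.png",vision.camera("wrist"));cv2.imwrite("pics/s6.png",vision.camera("scene"))
E
```

```text
[ 0.45332168 -0.09294578  0.32196721] [-3.14045067e+00 -1.87311639e-03  1.98565501e-01] 0.04678099644460892 [ 0.21401618  0.32780737 -1.14845548] 6.975 0.01135096056755694
```

View pics/w6.png

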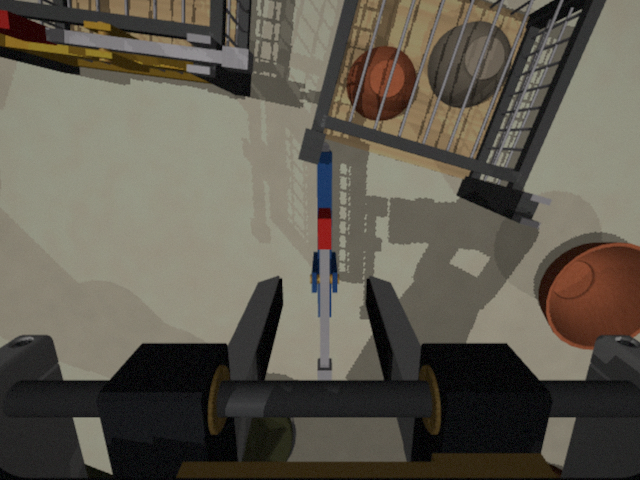

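View pics/s6.png

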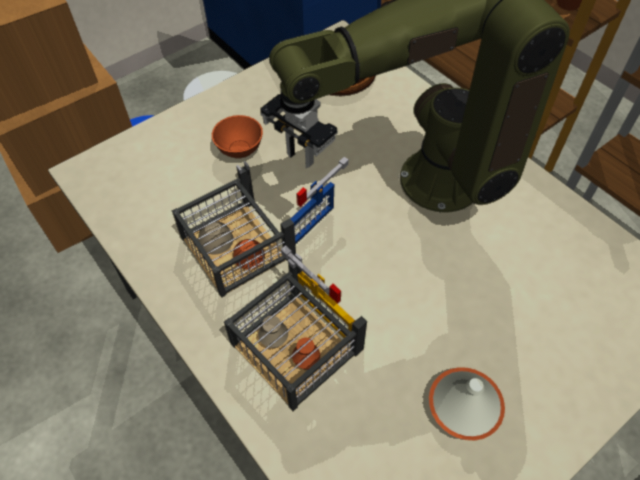

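```bash
python3 - <<'E'
from h import *
im=cv2.imread("pics/s6.png");cv2.imwrite("pics/s6z.png",cv2.resize(im[145:245,270:370],(600,600),interpolation=cv2.INTER_CUBIC))
h=np.array([.5225,-.079])
for th in(1.25,1.3,1.35):
  a=np.arctan2(-.997,-.078)-th;u=np.array([np.cos(a),np.sin(a)])
  for L in (0,.3):
    e=[130+126*np.cos(L),165+8+126*np.sin(L)]; t=[130-60*np.cos(L)-42*np.sin(L)*1,165+42*np.cos(L)-60*np.sin(L)]
    print(th,L,[((proj("scene",[*(h+q[0]/1000*u),q[1]/1000])[0]-[270,145])*6).round() for q in(e,t)])
E
```

```text
1.25 0 [array([440.,  65.]), array([186., 267.])]
1.25 0.3 [array([435.,  16.]), array([173., 310.])]
1.3 0 [array([462.,  77.]), array([192., 271.])]
1.3 0.3 [array([457.,  28.]), array([179., 314.])]
1.35 0 [array([484.,  91.]), array([198., 275.])]
1.35 0.3 [array([478.,  42.]), array([184., 317.])]
```

View pics/s6z.png

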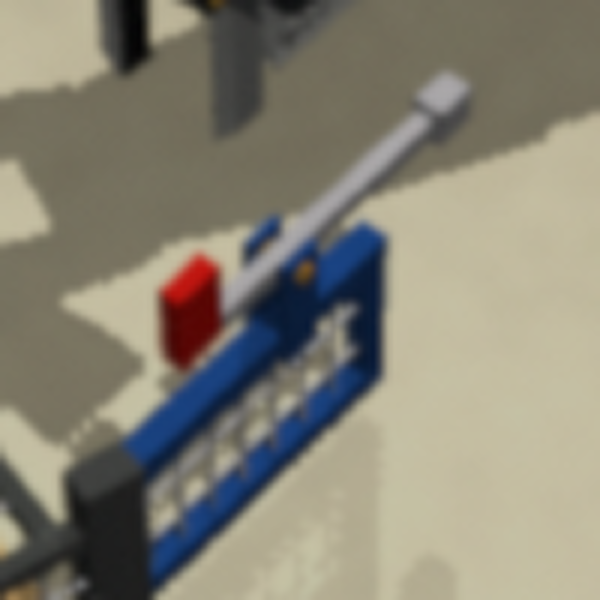

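```bash
python3 - <<'E'
from station import hand_in
print(hand_in())
E
```

```text
the job is handed in; nothing more can be done
None
```

I opened the blue gate and handed the job in at about 7 s. The hand-in gave no verdict, so everything below rests on my own checks.

**What I did:** I pinched the red thumb lever and pressed it down 19 mm, about 0.3 rad. Keeping it down, I swung the gate open along its arc by 1.3 rad. Then I let the lever rise, released it and moved the gripper up clear.

**Last checks:**
- **Gate and gripper:** The gate stands about 1.3 rad open. The gripper is well above it, with only about 1 N on the force sensor, so it touches nothing.
- **Latch bar:** It looks dropped. In the scene picture the bar end and lever fit an angle of about 0 rather than 0.3. The two points differ by a few pixels in opposite directions, roughly ±0.05 rad, so I couldn't confirm the 0.08 rad limit tightly.
- **Other items:** By eye in the before and after pictures, the yellow gate's latch, the tagine and the bowl are unchanged. I did not measure them.
- **Gate at rest:** I took only one set of pictures after letting go, so I inferred this rather than measured it.

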